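# Test two rod sleeves on gauge pins and sort them

## Robot

A 6-joint arm with a two-finger parallel gripper is mounted at the origin on the work surface. World frame = base frame: x ahead of the robot, y to its left, z up, the work surface at z = 0. Lengths are in m, angles in rad, forces in N, time in s.
With the tool pointing down it reaches from about 0.3 to 0.85 m from the base axis. Payload 5.4 kg.
Tool frame: the origin (TCP) lies midway between the tips of the shut fingers; the grasp point (between the pads) lies 19 mm behind it; z points along the fingers, y is the line along which they close (so a half turn about z gives the same grasp; the last joint's range is limited). The gripper opens to 85 mm and grips with 20 to 120 N. Pads are 22 mm wide; open, the fingers measure 114 mm over their backs; the gripper's body (76 mm by 85 mm) begins 54 mm behind the grasp point. The pads swing forward as they close: fully open they stand 13 mm farther back than shut.
Start: joints at [-1.352, 0.158, 1.597, -0, 1.386, -0.21], TCP at [0.239, -0.523, 0.231] pointing down, gripper open.
Joint ranges: [-2.91, 2.91], [-0.94, 2.29], [0.18, 2.7], [-1.29, 4.43], [0.17, 2.64], [-3, 3]. Speed limits (rad/s): [2.57, 2.57, 3.14, 3.14, 3.14, 3.14].

## Interface

Orientations are given as [roll, pitch, yaw] about the fixed x, y, z axes, in that order (R = Rz(yaw) Ry(pitch) Rx(roll)).
In Python, from plant import robot gives the robot as it stands.
- The arm moves only by the tool carry_out, never from a script. Its argument "steps" is a list of rows, each a list of 7 numbers: the shift along the tool's x, y, z in cm, then the turn, a rotation vector about the tool's x, y, z in rad, then the finger opening in cm, from 0 to 8.54. A call has 1 to 10 rows; each row shifts and turns the commanded pose from where the row before left it, along the tool's axes as they then stand; what a row does not reach is not made up. A row lasts 1/12 s, in which the tool goes at most 41.7 mm and 7.16 degrees, less where a joint would pass 70% of its speed; a pose out of reach is approached as far as the arm can. A call is refused whole if a number of a shift passes 4.17 or a number of a turn 0.125, either way. A call with a gripper value outside its range is refused whole. The fingers move at their own pace and stop on an object; "newtons" is the grip in N (left out, the last holds). Time passes only in rows, so rows that do not move let the fingers close. It gives the time, the measured TCP pose, the force, the opening and the grip force at its end, in the units of the state.
- robot.get_state(): the state, without advancing time (a new reading comes with each control period).
- robot.read_camera(name): name is "scene" or "top" or "wrist"; returns a dict with "color" (400x640x3 uint8, red, green, blue), "K" (3x3 intrinsics, pixels), "extrinsics" (4x4, takes a point from camera to world coordinates); the wrist camera has in their place "hand_eye" (4x4, takes a point from camera to tool coordinates, whose origin is the TCP and whose axes are the flange's). Camera axes: x right, y down, z forward; pixel columns grow to the right and rows downward; lengths in m; the calibration is good to about 2 mm. A picture is of the moment at which its call begins: read the wrist's pose just before it. There is no depth.
- robot.job_done(): hands the job in; it is judged then, once.
The state is a dict: "time_s": time; "q": joint angles; "joint_vel": joint speeds; "joint_torque": joint torques, N m; "tcp_pos": TCP position; "ee_rot": TCP orientation; "force": force on the tool from outside, world axes, zero at the start; "torque": the same for the moment, N m; "finger_gap": opening from 0.0 (shut) to 1.0 (fully open); "grip_force": force on a finger pad.
Only numpy, scipy, OpenCV 4.12 (cv2) and the standard library are available. Lean on these libraries where they do the work, as an engineer would, in place of code of your own. Each camera call takes 0.05 s, during which the arm holds its last target. There are 200 camera calls.

## Task

Test both black sleeves on the gauge: push each one gently along its lane towards its pin until it will go no further, without forcing it, and leave it there until both have been tried. Then lay the sleeve that slid fully home against its blue post flat in the green tray and the one that stuck part-way flat in the red tray. Leave the vial, the flask and the other things on the bench where they stand.

Things in the scene. Friction and masses are not known exactly. Their poses are not given: they have to be found in the camera images.
- gauge: Fixed gauge bed: aluminium plate 240 (x) x 206 (y) x 10 mm. Origin: centre of its underside, on the table; +x points from the lanes' open ends (robot's side) to the pins, z up. Two lanes along x at y = +75 and -75 mm; each ends at a blue stop post (36 mm wide, 22 mm thick, top 50 mm above the table), face at x = 85 mm. A sleeve that fits stops with its origin at x = 60 mm, one that does not at 30 mm.
- pin_left (a point): Centre of the tip of the level steel pin of the lane at gauge y = +75 mm: gauge x = 40 mm, 28 mm above the table. The pin is 14 mm thick, 45 mm long, sticks out of the blue post towards the gauge's -x.
- pin_right (a point): Centre of the tip of the level steel pin of the lane at gauge y = -75 mm: gauge x = 40 mm, 28 mm above the table. The pin is 14 mm thick, 45 mm long, sticks out of the blue post towards the gauge's -x.
- lane_left (a point): Middle of the open (robot's side) end of the lane at gauge y = +75 mm, on its floor: gauge x = -118 mm, 10 mm above the table. Guide rails 7 mm wide, 38 mm apart, tops 18 mm above the table, run from here 200 mm along the gauge's x.
- lane_right (a point): Middle of the open (robot's side) end of the lane at gauge y = -75 mm, on its floor: gauge x = -118 mm, 10 mm above the table. Guide rails 7 mm wide, 38 mm apart, tops 18 mm above the table, run from here 200 mm along the gauge's x.
- sleeve_p: Black plastic sleeve, orange band round its middle: square bar 36 x 36 mm, 50 mm long along its x axis, lying in a lane; 18 mm bore along x, its axis 18 mm above the underside. One of the two has an unseen 8 mm collar inside, 15 mm from either end, so goes only 15 mm onto a pin; they look the same, only the test shows which. Origin: centre of the underside; z up. 80 to 170 g.
- sleeve_q: Black plastic sleeve, orange band round its middle: square bar 36 x 36 mm, 50 mm long along its x axis, lying in a lane; 18 mm bore along x, its axis 18 mm above the underside. One of the two has an unseen 8 mm collar inside, 15 mm from either end, so goes only 15 mm onto a pin; they look the same, only the test shows which. Origin: centre of the underside; z up. 80 to 170 g.
- tray_green: Fixed shallow green tray, 118 x 118 mm outside, 14 mm tall, walls and floor 4 mm thick. For sleeves that fit. Origin: centre of its underside.
- tray_red: Fixed shallow red tray, 118 x 118 mm outside, 14 mm tall, walls and floor 4 mm thick. For sleeves that do not fit. Origin: centre of its underside.
- vial: Small amber vial with a white cap, 24 mm across, 45 mm tall, standing on the gauge plate midway between the lanes. Bystander, loose. Origin: centre of the underside.
- flask: Conical glass flask with a white stopper, 72 mm across at the foot, 120 mm tall, standing beyond the green tray. Bystander, loose. Origin: centre of the underside.
- bottle: White bottle with a blue cap, 60 mm across, 125 mm tall, standing beyond the red tray. Bystander, loose. Origin: centre of the underside.
- dish_a: Black round specimen dish, closed, 54 mm across, 18 mm tall. Bystander, loose. Origin: centre of the underside.
- dish_b: Black round specimen dish, closed, 54 mm across, 18 mm tall. Bystander, loose. Origin: centre of the underside.
- dish_c: Black round specimen dish, closed, 54 mm across, 18 mm tall. Bystander, loose. Origin: centre of the underside.
Not all that is in view belongs to the job. Of the things that look like the tray_red, take the one that is farthest from the robot's base at the start.

How it is judged:
On the way:
1. both sleeves have been pushed along their lanes as far as they go, and lie there together: the one that fits fully home against its post, the other stopped part-way on its pin ((y of sleeve_p in the frame of gauge between 0.07 and 0.08 m or y of sleeve_p in the frame of gauge between -0.08 and -0.07 m) and z of each of sleeve_p, sleeve_q in the frame of gauge below 0.014 m and (y of sleeve_q in the frame of gauge between 0.07 and 0.08 m or y of sleeve_q in the frame of gauge between -0.08 and -0.07 m) and x of sleeve_p in the frame of gauge above 0.055 m and x of sleeve_q in the frame of gauge above 0.025 m), for 0.2 s.
At the end, for the whole second after the job is handed in: The sleeve that slid fully home lies flat (within 0.12 rad) and still on the floor of the green tray, and the one that stuck part-way lies flat and still on the floor of the red tray, each with its centre within 40 mm of the tray's middle along both tray axes (x of sleeve_p in the frame of tray_green between -0.04 and 0.04 m and y of sleeve_p in the frame of tray_green between -0.04 and 0.04 m and z of sleeve_p in the frame of tray_green below 0.009 m and angle between each of sleeve_p, sleeve_q's own z axis and vertical below 0.12 rad and linear speed of each of sleeve_p, sleeve_q below 0.02 m/s and x of sleeve_q in the frame of tray_red between -0.04 and 0.04 m and y of sleeve_q in the frame of tray_red between -0.04 and 0.04 m and z of sleeve_q in the frame of tray_red below 0.009 m); the robot touches nothing.
It fails at once if a sleeve is forced against the gauge with more than 60 N (contact force between any of sleeve_p, sleeve_q and gauge above 60 N).
It fails at once if a bystander (vial, flask, bottle, dish) is moved by more than 15 mm or tipped over (distance of any of vial, flask, bottle, dish_a, dish_b, dish_c from where it was at the start of the episode above 0.015 m or angle between any of vial, flask, bottle, dish_a, dish_b, dish_c's own z axis and vertical above 0.4 rad).
It also fails if it takes over 72 s, if anything falls off the work surface, if the arm or the gripper's body presses on something with over 40 N, if the wrist force passes 120 N, or if a joint passes its speed limit or range.

## Working session

There is one attempt and no reset: what is moved stays moved. The work goes in short steps, Python scripts to look and compute and a tool call to move; the robot and the scene stay as the last step left them, time stands still between calls to the robot, and variables do not carry over. Pictures are saved under pics/ and viewed, at most 10 in all, crops included, and the job is handed in when it is done.

Besides the shell and the picture viewer there is one more tool, called after "Request:" by a JSON object that holds its "name" and its "arguments". carry_out: Moves the arm, as the interface text tells. Its arguments: {"type":"object","properties":{"steps":{"type":"array","items":{"type":"array","items":{"type":"number"}}},"newtons":{"type":"number"}},"required":["steps"]}

```bash
mkdir -p pics; cat > h.py <<'E'
import numpy as np, cv2
from plant import robot
def ray(c,u,v,z):
    E=np.array(c["extrinsics"]);K=np.array(c["K"])
    d=E[:3,:3]@np.linalg.solve(K,[u,v,1.]);o=E[:3,3]
    return o+d*(z-o[2])/d[2]
E
python3 - <<'E'
from h import *
s=robot.get_state();print(s)
for n in("scene","top"):
    c=robot.read_camera(n);np.save(n+".npy",c,allow_pickle=True)
    cv2.imwrite(f"pics/{n}1.png",c["color"][...,::-1])
    print(n,np.array(c["K"]).round(1).tolist(),np.array(c["extrinsics"]).round(3).tolist())
E
```

```text
{'time_s': 0.0, 'q': array([-1.35210620e+00,  1.59095441e-01,  1.59826974e+00, -1.79951433e-05,
        1.38622385e+00, -2.10093627e-01]), 'joint_vel': array([-0.00079007, -0.0004317 , -0.00110963, -0.00048739, -0.00054458,
       -0.0005582 ]), 'joint_torque': array([ 2.40187845e-03, -3.95991790e+01, -3.31435525e+01,  1.82264130e-04,
        8.33611790e-03,  1.74089585e-06]), 'tcp_pos': array([ 0.23890486, -0.52233025,  0.23027208]), 'ee_rot': array([-3.13963648e+00, -3.99053609e-04,  4.28786683e-01]), 'force': array([-0.58701817,  0.39112128,  0.89634563]), 'torque': array([-0.02475714, -0.00215127,  0.01665639]), 'grip_force': 0.0, 'finger_gap': 0.9996545728371955}
scene [[382.0, 0.0, 314.1], [0.0, 382.0, 199.4], [0.0, 0.0, 1.0]] [[-0.24, 0.712, -0.659, 1.082], [0.971, 0.166, -0.175, 0.205], [-0.015, -0.682, -0.731, 0.707], [0.0, 0.0, 0.0, 1.0]]
top [[513.4, 0.0, 329.0], [0.0, 513.4, 193.7], [0.0, 0.0, 1.0]] [[0.085, -0.97, 0.227, 0.243], [-0.996, -0.084, 0.013, 0.037], [0.007, -0.228, -0.974, 1.133], [0.0, 0.0, 0.0, 1.0]]
```

View pics/top1.png

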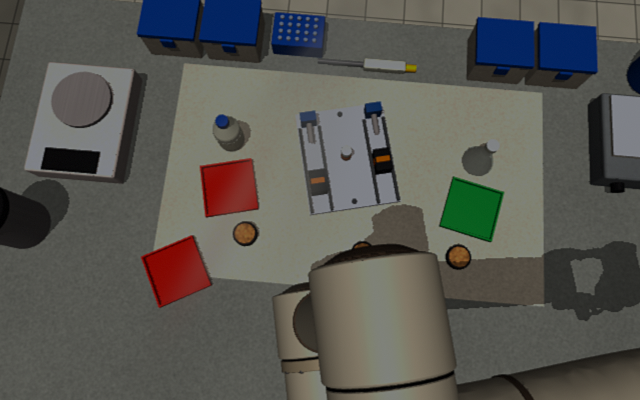

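View pics/scene1.png

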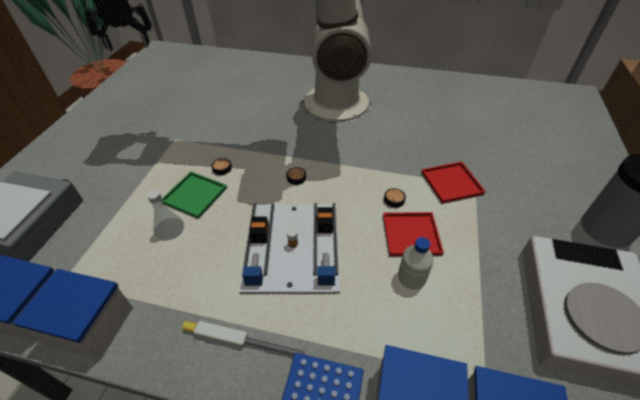

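Top view: there are two red trays, at (230,187) beside the bottle and at (176,270). Green tray (471,209), blue posts (308,117) and (374,108), orange bands (318,181) and (382,160), vial (347,153). The scene view agrees: the red tray at (412,233) is the one next to the bottle, and the other is at (452,182), nearer the robot.

```bash
python3 - <<'E'
from h import *
P={}
for n in("top","scene"):
    c=np.load(n+".npy",allow_pickle=True).item(); hsv=cv2.cvtColor(c["color"],cv2.COLOR_RGB2HSV)
    H,S,V=[hsv[...,i].astype(int) for i in range(3)]
    M={"red":((H<6)|(H>174))&(S>150)&(V>70),"green":(H>45)&(H<80)&(S>120),"blue":(H>100)&(H<125)&(S>120),"orange":(H>6)&(H<20)&(S>150)&(V>90)}
    for k,m in M.items():
        for ct in cv2.findContours(m.astype(np.uint8)*255,cv2.RETR_EXTERNAL,cv2.CHAIN_APPROX_NONE)[0]:
            a=cv2.contourArea(ct)
            (u,v),wh,an=cv2.minAreaRect(ct)
            if a<25 or (k in("red","green") and a<500) or (k=="blue" and a>600):continue
            z={"red":.012,"green":.012,"blue":.045,"orange":.044}[k]
            p=ray(c,u,v,z); r=""
            if k in("red","green"):
                W=[ray(c,*q,z)[:2] for q in cv2.boxPoints(((u,v),wh,an))]
                w=np.array([ray(c,*q[0],z)[:2] for q in ct],np.float32); r=cv2.minAreaRect(w); r=np.round(r[0],3),np.round(r[1],3),round(r[2],1)
            print(n,k,int(a),(round(u),round(v)),np.round(wh),p.round(3),"dist",round(np.hypot(*p[:2]),3),r)
c=np.load("top.npy",allow_pickle=True).item()
im=cv2.resize(c["color"][90:225,190:510],None,fx=2.5,fy=2.5,interpolation=cv2.INTER_CUBIC)
cv2.imwrite("pics/crop1.png",np.clip(im[...,::-1]*1.3,0,255))
E
```

```text
top red 2927 (175, 271) [55. 58.] [0.305 0.369 0.012] dist 0.479 (array([0.307, 0.369]), array([0.119, 0.119]), 28.4)
top red 2577 (228, 187) [51. 53.] [0.501 0.279 0.012] dist 0.573 (array([0.502, 0.279]), array([0.119, 0.118]), 14.1)
top green 2655 (472, 209) [55. 52.] [ 0.498 -0.268  0.012] dist 0.566 (array([ 0.499, -0.268]), array([0.118, 0.119]), 77.0)
top blue 107 (222, 121) [12. 11.] [0.644 0.306 0.045] dist 0.713 
top blue 170 (373, 109) [14. 17.] [ 0.702 -0.031  0.045] dist 0.703 
top blue 285 (633, 75) [36. 12.] [ 0.839 -0.625  0.045] dist 1.046 
top orange 211 (458, 254) [15. 19.] [ 0.389 -0.234  0.044] dist 0.454 
top orange 257 (244, 233) [18. 19.] [0.396 0.224 0.044] dist 0.455 
top orange 36 (318, 180) [ 4. 12.] [0.527 0.079 0.044] dist 0.533 
top orange 50 (383, 158) [ 5. 13.] [ 0.589 -0.06   0.044] dist 0.592 
scene red 1665 (413, 233) [41. 57.] [0.506 0.284 0.012] dist 0.581 (array([0.505, 0.281]), array([0.119, 0.117]), 14.1)
scene red 1429 (453, 181) [35. 56.] [0.31  0.374 0.012] dist 0.486 (array([0.309, 0.37 ]), array([0.12 , 0.119]), 28.7)
scene green 1473 (194, 194) [37. 54.] [ 0.506 -0.262  0.012] dist 0.569 (array([ 0.504, -0.264]), array([0.118, 0.118]), 77.3)
scene blue 239 (326, 276) [17. 16.] [0.682 0.12  0.045] dist 0.692 
scene blue 265 (252, 276) [17. 18.] [ 0.716 -0.024  0.045] dist 0.716 
scene blue 134 (422, 244) [13. 13.] [0.561 0.3   0.045] dist 0.636 
scene orange 50 (258, 224) [ 4. 13.] [ 0.586 -0.059  0.044] dist 0.589 
scene orange 38 (324, 214) [ 3. 13.] [0.525 0.081 0.044] dist 0.531 
scene orange 367 (89, 78) [19. 34.] [ 0.104 -0.845  0.044] dist 0.851 
scene orange 119 (114, 64) [11. 19.] [ 0.004 -0.815  0.044] dist 0.815 [ WARN:0@0.800] global loadsave.cpp:1063 imwrite_ Unsupported depth image for selected encoder is fallbacked to CV_8U.
```

View pics/crop1.png

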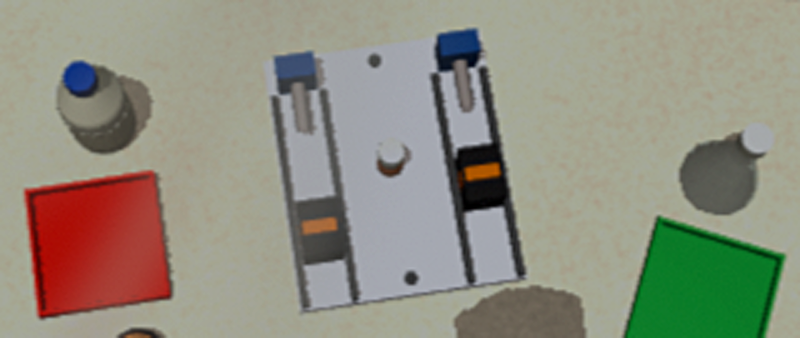

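Of the two red trays, top pixels (228,187) and (175,271), the target is the first: it lies 0.575 m from the base against 0.48 m, and it stands beside the bottle. The crop confirms this. Both sleeves lie in their lanes and the gauge yaw is about 0.23 rad. I'm moving over the gauge now.

Request:
{"name": "carry_out", "arguments": {"steps": [[2.7,-2.8,-0.3,0,0,0.02,6],[2.7,-2.8,-0.3,0,0,0.02,4],[2.7,-2.8,-0.3,0,0,0.02,2],[2.7,-2.8,-0.3,0,0,0.02,0],[2.7,-2.8,-0.3,0,0,0.02,0],[2.7,-2.8,-0.3,0,0,0.02,0],[2.7,-2.8,-0.3,0,0,0.02,0],[2.7,-2.8,-0.3,0,0,0.02,0],[2.7,-2.8,-0.3,0,0,0.02,0],[2.7,-2.8,-0.3,0,0,0.02,0]], "newtons": 20}}

```text
time_s: 0.93
tcp_pos: [0.4006, -0.1677, 0.2612]
ee_rot: [-3.142, 0.0, 0.227]
force: [0.7, -1.2, -0.6]
finger_gap: -0.003
grip_force: 0.0
```

```bash
python3 - <<'E'
from h import *
c=robot.read_camera("wrist");print(np.array(c["K"]).round(1).tolist(),np.array(c["hand_eye"]).round(3).tolist())
c=np.load("top.npy",allow_pickle=True).item()
hsv=cv2.cvtColor(c["color"],cv2.COLOR_RGB2HSV)
for u,v in((338,140),(280,140),(350,190),(320,110)):print(hsv[v,u])
for u,v in((268,62),(480,30),(523,278),(303,310)):print(ray(c,u/2.5+190,v/2.5+90,.01).round(4))
E
```

```text
[[341.9, 0.0, 324.8], [0.0, 341.9, 201.7], [0.0, 0.0, 1.0]] [[-0.0, -0.946, -0.324, 0.083], [1.0, -0.001, 0.001, 0.001], [-0.001, -0.324, 0.946, -0.142], [0.0, 0.0, 0.0, 1.0]]
[109  15 133]
[ 32  30 126]
[113  17 136]
[ 34  29 125]
[0.6874 0.1417 0.01  ]
[ 0.7367 -0.0532  0.01  ]
[ 0.5021 -0.1063  0.01  ]
[0.4561 0.0875 0.01  ]
```

Request:
{"name": "carry_out", "arguments": {"steps": [[3,-1.8,-0.2,0,0,0,0],[3,-1.8,-0.2,0,0,0,0],[3,-1.8,-0.2,0,0,0,0],[3,-1.8,-0.2,0,0,0,0],[3,-1.8,-0.2,0,0,0,0],[3,-1.8,-0.2,0,0,0,0],[3,-1.8,-0.2,0,0,0,0],[3,-1.8,-0.2,0,0,0,0],[0,0,0,0,0,0,0],[0,0,0,0,0,0,0]]}}

```text
time_s: 1.82
tcp_pos: [0.6017, 0.0259, 0.2761]
ee_rot: [-3.141, 0.002, 0.231]
force: [0.8, 0.0, 0.1]
finger_gap: 0.001
grip_force: 0.0
```

```bash
cat >> h.py <<'E'
from scipy.spatial.transform import Rotation as Ro
def wrist():
    s=robot.get_state();c=robot.read_camera("wrist")
    T=np.eye(4);T[:3,:3]=Ro.from_euler("xyz",s["ee_rot"]).as_matrix();T[:3,3]=s["tcp_pos"]
    c["extrinsics"]=T@np.array(c["hand_eye"]);return c
def mask(c,k):
    h=cv2.cvtColor(c["color"],cv2.COLOR_RGB2HSV).astype(int);H,S,V=h[...,0],h[...,1],h[...,2]
    return {"blue":(H>100)&(H<125)&(S>120),"orange":(H>6)&(H<20)&(S>150)&(V>90),"plate":(H>95)&(S<60)&(V>80)}[k].astype(np.uint8)*255
E
python3 - <<'E'
from h import *
c=wrist();np.save("w1.npy",c,allow_pickle=True)
cv2.imwrite("pics/w1.png",c["color"][...,::-1])
for k,z in(("blue",.05),("orange",.046)):
    for ct in cv2.findContours(mask(c,k),cv2.RETR_EXTERNAL,cv2.CHAIN_APPROX_NONE)[0]:
        if cv2.contourArea(ct)<40: continue
        r=cv2.minAreaRect(ct);print(k,np.round(r[0]),np.round(r[1]),round(r[2]),[ray(c,*q,z)[:2].round(3).tolist() for q in cv2.boxPoints(r)],ray(c,*r[0],z)[:2].round(3))
E
```

```text
blue [22. 94.] [32. 45.] 90 [[0.613, 0.365], [0.624, 0.32], [0.591, 0.321], [0.581, 0.367]] [0.603 0.343]
blue [256.  78.] [20. 38.] 90 [[0.678, 0.133], [0.686, 0.096], [0.668, 0.092], [0.659, 0.13]] [0.673 0.113]
blue [399.  77.] [20. 38.] 90 [[0.711, -0.006], [0.72, -0.043], [0.702, -0.049], [0.693, -0.012]] [ 0.707 -0.028]
orange [264. 214.] [11. 26.] 90 [[0.53, 0.096], [0.537, 0.066], [0.524, 0.064], [0.517, 0.093]] [0.527 0.08 ]
orange [394. 191.] [26. 10.] 0 [[0.58, -0.047], [0.591, -0.043], [0.598, -0.072], [0.587, -0.076]] [ 0.589 -0.059]
```

View pics/w1.png

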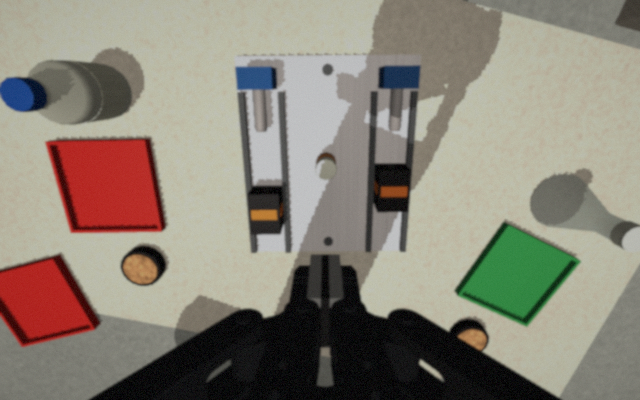

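The wrist view shows the gauge square to the tool: posts at (256,78) and (399,77), bands at (264,214) and (394,191). The lane spacing measures 0.1497 m, as it should. I'll go down behind the right sleeve with the fingers shut.

Request:
{"name": "carry_out", "arguments": {"steps": [[-2.9,2.67,0,0,0,0,0],[-2.9,2.67,0,0,0,0,0],[-2.9,2.67,0,0,0,0,0],[0,0,3.8,0,0,0,0],[0,0,4,0,0,0,0],[0,0,4,0,0,0,0],[0,0,4,0,0,0,0],[0,0,4,0,0,0,0],[0,0,3,0,0,0,0],[0,0,1.8,0,0,0,0]]}}

```text
time_s: 2.7
tcp_pos: [0.531, -0.0729, 0.0274]
ee_rot: [-3.138, 0.005, 0.227]
force: [-0.7, -0.3, -0.8]
finger_gap: 0.002
grip_force: 0.0
```

```bash
cat >> h.py <<'E'
def g(p,t=.234):
    a=np.array([np.cos(t),np.sin(t)]);n=np.array([-np.sin(t),np.cos(t)]);p=np.array(p)[:2]
    return np.round([a@p-.584,n@p+.119],4)
def st():
    s=robot.get_state();print(round(s["time_s"],2),"g",g(s["tcp_pos"]),"z",s["tcp_pos"][2].round(4),s["ee_rot"].round(3),"F",np.round(s["force"],1),s["finger_gap"],s["grip_force"])
E
python3 -c "from h import *;st()"
```

```text
2.7 g [-0.0844 -0.075 ] z 0.0274 [-3.138  0.005  0.227] F [-0.7 -0.3 -0.8] 0.0018109273816678613 0.0
```

Request:
{"name": "carry_out", "arguments": {"steps": [[0.7,0,0,0,0,0,0],[0.7,0,0,0,0,0,0],[0.7,0,0,0,0,0,0],[0.7,0,0,0,0,0,0],[0.7,0,0,0,0,0,0],[0.7,0,0,0,0,0,0],[0.7,0,0,0,0,0,0],[0.7,0,0,0,0,0,0],[0.7,0,0,0,0,0,0],[0.5,0,0,0,0,0,0]]}}

```text
time_s: 3.53
tcp_pos: [0.602, -0.0571, 0.0314]
ee_rot: [3.141, -0.0, 0.229]
force: [-0.7, -0.1, 0.9]
finger_gap: -0.0
grip_force: 0.5
```

```bash
python3 -c "from h import *;st()"
```

```text
3.53 g [-0.0116 -0.0761] z 0.0314 [ 3.141 -0.     0.229] F [-0.7 -0.1  0.9] -0.000303096397427077 0.4721428689038021
```

Request:
{"name": "carry_out", "arguments": {"steps": [[0.2,0,0,0,0,0,0],[0.2,0,0,0,0,0,0],[0.2,0,0,0,0,0,0],[0.2,0,0,0,0,0,0],[0.2,0,0,0,0,0,0]]}}

```text
time_s: 3.95
tcp_pos: [0.6093, -0.0554, 0.0311]
ee_rot: [-3.141, 0.004, 0.229]
force: [-12.7, -2.7, 9.1]
finger_gap: -0.003
grip_force: 6.5
```

Request:
{"name": "carry_out", "arguments": {"steps": [[0.1,0,0,0,0,0,0],[0.1,0,0,0,0,0,0],[0,0,0,0,0,0,0]]}}

```text
time_s: 4.2
tcp_pos: [0.6093, -0.0554, 0.0311]
ee_rot: [-3.14, 0.009, 0.23]
force: [-15.0, -3.2, 11.0]
finger_gap: 0.001
grip_force: 7.6
```

```bash
python3 -c "
from h import *
st()
c=wrist();i=c['color'][...,::-1];cv2.imwrite('pics/w2.png',i)"
```

```text
4.2 g [-0.0041 -0.0762] z 0.0311 [-3.14   0.009  0.23 ] F [-15.   -3.2  11. ] 0.0010503030724429172 7.571587765002334
```

View pics/w2.png

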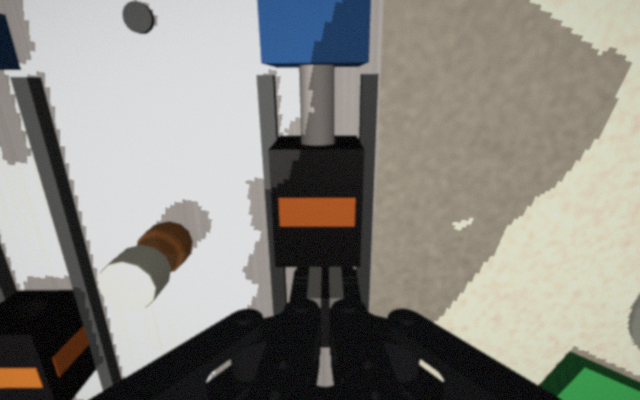

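The right sleeve stopped with about 31 mm of pin still showing: the gap runs from row 65 to 137, and the 14 mm pin is 32 px wide. That matches the collar stop at x = 30 mm, so this one stuck. Next is the left lane.

Request:
{"name": "carry_out", "arguments": {"steps": [[-2,0,0,0,0,0,0],[-1,0,-3,0,0,0,0],[0,0,-4,0,0,0,0],[0,0,-2,0,0,0,0],[-1.5,-3.02,0,0,0,0,0],[-1.5,-3.02,0,0,0,0,0],[-1.5,-3.02,0,0,0,0,0],[-1.5,-3.02,0,0,0,0,0],[-1.5,-3.02,0,0,0,0,0],[0,0,2,0,0,0,0]]}}

```text
time_s: 5.08
tcp_pos: [0.4757, 0.0722, 0.104]
ee_rot: [-3.142, -0.005, 0.232]
force: [0.5, -1.2, -0.2]
finger_gap: 0.001
grip_force: 0.0
```

```bash
python3 -c "from h import *;st()"
```

```text
5.08 g [-0.1046  0.0789] z 0.104 [-3.142 -0.005  0.232] F [ 0.5 -1.2 -0.2] 0.001277798321792887 0.0
```

Request:
{"name": "carry_out", "arguments": {"steps": [[-0.4,0.35,2,0,0,0,0],[0,0,3.5,0,0,0,0],[0,0,2,0,0,0,0],[0,0,0,0,0,0,0],[1.3,0,0,0,0,0,0],[1.3,0,0,0,0,0,0],[1.3,0,0,0,0,0,0],[1.3,0,0,0,0,0,0],[1.3,0,0,0,0,0,0],[1.2,0,0,0,0,0,0]]}}

```text
time_s: 5.92
tcp_pos: [0.55, 0.0819, 0.0281]
ee_rot: [3.141, -0.002, 0.229]
force: [-1.5, 0.2, 0.4]
finger_gap: -0.002
grip_force: 0.2
```

```bash
python3 -c "from h import *;st()"
```

```text
5.92 g [-0.03    0.0711] z 0.0281 [ 3.141e+00 -2.000e-03  2.290e-01] F [-1.5  0.2  0.4] -0.0019410316674209227 0.18758744796832927
```

Request:
{"name": "carry_out", "arguments": {"steps": [[0.5,-0.1,0,0,0,0,0],[0.5,-0.1,0,0,0,0,0],[0.5,-0.1,0,0,0,0,0],[0.25,0,0,0,0,0,0],[0.25,0,0,0,0,0,0],[0.25,0,0,0,0,0,0],[0.25,0,0,0,0,0,0],[0.25,0,0,0,0,0,0]]}}

```text
time_s: 6.58
tcp_pos: [0.5743, 0.0909, 0.0263]
ee_rot: [-3.141, 0.0, 0.229]
force: [0.1, -0.4, 0.7]
finger_gap: -0.003
grip_force: 0.4
```

```bash
python3 -c "from h import *;st()"
```

```text
6.58 g [-0.0043  0.0743] z 0.0263 [-3.141  0.     0.229] F [ 0.1 -0.4  0.7] -0.0029215303438067204 0.4243251812749804
```

Passing the collar depth with no resistance. Continuing to home at about x = 0.026.

Request:
{"name": "carry_out", "arguments": {"steps": [[0.4,0,0,0,0,0,0],[0.4,0,0,0,0,0,0],[0.4,0,0,0,0,0,0],[0.4,0,0,0,0,0,0],[0.4,0,0,0,0,0,0],[0.2,0,0,0,0,0,0],[0.2,0,0,0,0,0,0],[0.2,0,0,0,0,0,0]]}}

```text
time_s: 7.25
tcp_pos: [0.5997, 0.0969, 0.0263]
ee_rot: [-3.142, 0.0, 0.229]
force: [-0.6, 0.4, 0.0]
finger_gap: -0.003
grip_force: 0.3
```

```bash
python3 -c "from h import *;st()"
```

```text
7.25 g [0.0218 0.0742] z 0.0263 [-3.142  0.     0.229] F [-0.6  0.4  0. ] -0.002919739885012398 0.28635280337766744
```

Request:
{"name": "carry_out", "arguments": {"steps": [[0.2,0,0,0,0,0,0],[0.2,0,0,0,0,0,0],[0.2,0,0,0,0,0,0],[0.1,0,0,0,0,0,0],[0,0,0,0,0,0,0]]}}

```text
time_s: 7.67
tcp_pos: [0.6028, 0.0976, 0.0259]
ee_rot: [-3.141, 0.01, 0.23]
force: [-13.9, -4.2, 11.1]
finger_gap: 0.0
grip_force: 7.3
```

```bash
python3 -c "
from h import *
st()
c=wrist();i=c['color'][...,::-1];cv2.imwrite('pics/w3.png',i)"
```

```text
7.67 g [0.025  0.0742] z 0.0259 [-3.141  0.01   0.23 ] F [-13.9  -4.2  11.1] 0.00032383962669638264 7.301273493067129
```

View pics/w3.png

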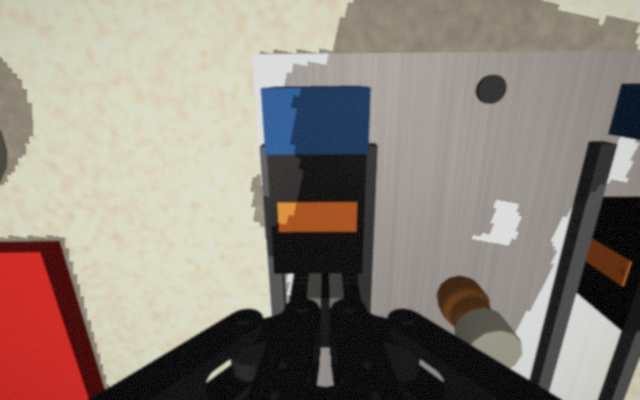

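The left sleeve is fully home against its post: its front meets the blue at row 155 and no pin shows. Left therefore goes to green and right to red. I'll grip the left one first.

Request:
{"name": "carry_out", "arguments": {"steps": [[-1.7,0,0,0,0,0,0],[0,0,-4,0,0,0,0],[0,0,-4,0,0,0,6],[2.3,-0.1,0,0,0,0,6],[2.3,0,0,0,0,0,6],[0,0,0,0,0,0,6],[0,0,2,0,0,0,6],[0,0,3,0,0,0,6],[0,0,3,0,0,0,6],[0,0,0,0,0,0,6]], "newtons": 40}}

```text
time_s: 8.55
tcp_pos: [0.6284, 0.106, 0.019]
ee_rot: [-3.138, 0.013, 0.229]
force: [-1.3, 0.5, -1.3]
finger_gap: 0.7
grip_force: 0.0
```

```bash
python3 -c "from h import *;st()"
```

```text
8.55 g [0.0519 0.0764] z 0.019 [-3.138  0.013  0.229] F [-1.3  0.5 -1.3] 0.70030955276667 0.0
```

Request:
{"name": "carry_out", "arguments": {"steps": [[0,0.1,0,0,0,0,3],[0,0,0,0,0,0,3],[0,0,0,0,0,0,3],[0,0,0,0,0,0,3],[0,0,0,0,0,0,3],[0,0,0,0,0,0,3]]}}

```text
time_s: 9.05
tcp_pos: [0.6346, 0.1064, 0.0284]
ee_rot: [-3.14, -0.001, 0.229]
force: [-4.2, 4.4, -0.0]
finger_gap: 0.412
grip_force: 43.5
```

Request:
{"name": "carry_out", "arguments": {"steps": [[0,0,0,0,0,0,5.5],[0,0,0,0,0,0,5.5],[0,0,0.4,0,0,0,5.5],[0,0,0.4,0,0,0,3],[0,0,0,0,0,0,3],[0,0,0,0,0,0,3],[0,0,0,0,0,0,3],[0,0,0,0,0,0,3]]}}

```text
time_s: 9.72
tcp_pos: [0.6347, 0.1068, 0.0186]
ee_rot: [-3.139, -0.001, 0.229]
force: [-1.9, 5.8, 2.8]
finger_gap: 0.412
grip_force: 40.8
```

```bash
python3 -c "from h import *;st()"
```

```text
9.72 g [0.0581 0.0757] z 0.0186 [-3.139e+00 -1.000e-03  2.290e-01] F [-1.9  5.8  2.8] 0.4122939834163243 40.807038901839405
```

Request:
{"name": "carry_out", "arguments": {"steps": [[-0.5,0,0,0,0,0,3],[-0.9,0,0,0,0,0,3],[-0.9,0,0,0,0,0,3],[-0.9,0,0,0,0,0,3],[-0.9,0,0,0,0,0,3],[-0.9,0,0,0,0,0,3],[-0.9,0,0,0,0,0,3],[-0.9,0,0,0,0,0,3],[0,0,0,0,0,0,3],[0,0,-0.5,0,0,0,3]]}}

```text
time_s: 10.55
tcp_pos: [0.5669, 0.0903, 0.0222]
ee_rot: [-3.14, 0.003, 0.229]
force: [-0.8, 4.4, -2.9]
finger_gap: 0.416
grip_force: 40.2
```

```bash
python3 -c "from h import *;st()"
```

```text
10.55 g [-0.0116  0.0754] z 0.0222 [-3.14e+00  3.00e-03  2.29e-01] F [-0.8  4.4 -2.9] 0.4160393370275521 40.232728177215904
```

Request:
{"name": "carry_out", "arguments": {"steps": [[0,0,-2,0,0,0,3],[0,0,-4,0,0,0,3],[0,0,-4,0,0,0,3],[0,0,-4,0,0,0,3],[-1.45,3.3,0,0,0,0,3],[-1.45,3.3,0,0,0,0,3],[-1.45,3.3,0,0,0,0,3],[-1.45,3.3,0,0,0,0,3],[-1.45,3.3,0,0,0,0,3],[-1.45,3.3,0,0,0,0,3]]}}

```text
time_s: 11.38
tcp_pos: [0.5281, -0.1252, 0.1636]
ee_rot: [3.141, 0.0, 0.229]
force: [0.5, -0.2, -0.9]
finger_gap: 0.414
grip_force: 40.6
```

Request:
{"name": "carry_out", "arguments": {"steps": [[-1.45,3.3,0,0,0,0,3],[-1.45,3.3,0,0,0,0,3],[-1.45,3.3,0,0,0,0,3],[-1.45,3.3,0,0,0,0,3],[0,0,0,0,0,0,3],[0,0,0,0,0,0,3]]}}

```text
time_s: 11.88
tcp_pos: [0.5015, -0.2669, 0.1634]
ee_rot: [3.141, 0.001, 0.225]
force: [-0.4, 0.7, -1.5]
finger_gap: 0.415
grip_force: 40.6
```

```bash
python3 -c "
from h import *
st();print(robot.get_state()['tcp_pos'])
c=wrist();i=c['color'][...,::-1];cv2.imwrite('pics/w4.png',i)"
```

```text
11.88 g [-0.1581 -0.2569] z 0.1634 [3.141e+00 1.000e-03 2.250e-01] F [-0.4  0.7 -1.5] 0.41544276688290543 40.583270026836544
[ 0.501473   -0.26691661  0.16337466]
```

View pics/w4.png

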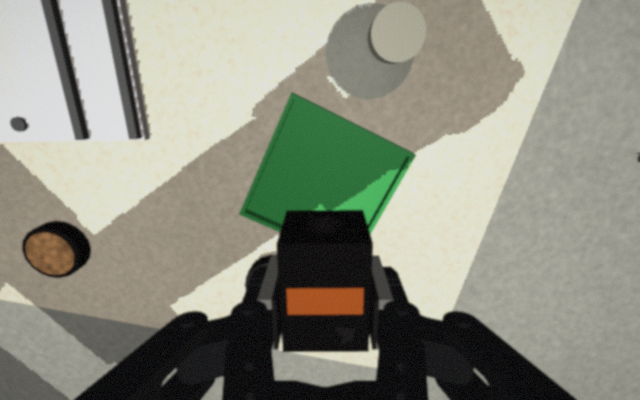

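Request:
{"name": "carry_out", "arguments": {"steps": [[-1,0,2,0,0,0,3],[0,0,3.5,0,0,0,3],[0,0,3.5,0,0,0,3],[0,0,3,0,0,0,3],[0,0,1.5,0,0,0,3],[0,0,0.8,0,0,0,3],[0,0,0,0,0,0,3],[0,0,0,0,0,0,3]]}}

```text
time_s: 12.6
tcp_pos: [0.493, -0.2666, 0.021]
ee_rot: [3.141, -0.0, 0.23]
force: [1.1, 0.4, -0.0]
finger_gap: 0.416
grip_force: 40.6
```

```bash
python3 -c "from h import *;st()"
```

```text
12.6 g [-0.1662 -0.2547] z 0.021 [ 3.141 -0.     0.23 ] F [ 1.1  0.4 -0. ] 0.4156594358608341 40.6301605864428
```

Request:
{"name": "carry_out", "arguments": {"steps": [[0,0,0.4,0,0,0,3],[0,0,0.3,0,0,0,3],[0,0,0.1,0,0,0,3],[0,0,0,0,0,0,3]]}}

```text
time_s: 12.93
tcp_pos: [0.4925, -0.2671, 0.0126]
ee_rot: [3.141, -0.0, 0.229]
force: [-0.6, 0.3, -1.0]
finger_gap: 0.414
grip_force: 40.6
```

Request:
{"name": "carry_out", "arguments": {"steps": [[0,0,0.1,0,0,0,3],[0,0,0.1,0,0,0,3],[0,0,0,0,0,0,4.2],[0,0,0,0,0,0,5.2],[0,0,0,0,0,0,5.2],[0,0,0,0,0,0,5.2],[0,0,-1.5,0,0,0,5.2],[0,0,-4,0,0,0,5.2],[0,0,-4,0,0,0,5.2],[0,0,-4,0,0,0,5.2]]}}

```text
time_s: 13.77
tcp_pos: [0.4917, -0.2665, 0.1462]
ee_rot: [-3.14, 0.001, 0.229]
force: [0.9, -0.1, -0.3]
finger_gap: 0.607
grip_force: 0.0
```

```bash
python3 -c "
from h import *
st();print(robot.get_state()['tcp_pos'])
c=robot.read_camera('top')
for ct in cv2.findContours(mask(c,'orange'),cv2.RETR_EXTERNAL,cv2.CHAIN_APPROX_NONE)[0]:
    if cv2.contourArea(ct)>25:
        r=cv2.minAreaRect(ct);print(np.round(r[0]),np.round(r[1]),ray(c,*r[0],.04).round(3),'gauge',g(ray(c,*r[0],.045)))
"
```

```text
13.77 g [-0.1675 -0.2542] z 0.1462 [-3.14e+00  1.00e-03  2.29e-01] F [ 0.9 -0.1 -0.3] 0.606819250605482 0.0
[ 0.49172432 -0.26649198  0.14621958]
[244. 233.] [18. 19.] [0.397 0.225 0.04 ] gauge [-0.1467  0.2451]
[378. 134.] [ 5. 14.] [ 0.645 -0.047  0.04 ] gauge [ 0.0309 -0.075 ]
```

Request:
{"name": "carry_out", "arguments": {"steps": [[2.82,-2.56,0,0,0,0,6],[2.82,-2.56,0,0,0,0,6],[2.82,-2.56,0,0,0,0,6],[2.82,-2.56,0,0,0,0,6],[2.82,-2.56,0,0,0,0,6],[2.82,-2.56,0,0,0,0,6],[2.82,-2.56,0,0,0,0,6],[0,0,2,0,0,0,6],[0,0,2,0,0,0,6],[0,0,0,0,0,0,6]]}}

```text
time_s: 14.65
tcp_pos: [0.6411, -0.0461, 0.1002]
ee_rot: [-3.138, 0.007, 0.23]
force: [-1.6, 0.4, -0.4]
finger_gap: 0.699
grip_force: 0.0
```

```bash
python3 -c "from h import *;st()"
```

```text
14.65 g [ 0.0289 -0.0745] z 0.1002 [-3.138  0.007  0.23 ] F [-1.6  0.4 -0.4] 0.698552104922007 0.0
```

Aligned. Descending (8 cm) and gripping.

Request:
{"name": "carry_out", "arguments": {"steps": [[0,0,3,0,0,0,6],[0,0,3,0,0,0,6],[0,0,1,0,0,0,6],[0,0,0,0,0,0,6],[0,0,0,0,0,0,6]]}}

```text
time_s: 15.07
tcp_pos: [0.6441, -0.048, 0.0359]
ee_rot: [-3.142, 0.0, 0.228]
force: [-0.1, -0.2, -0.2]
finger_gap: 0.703
grip_force: 0.0
```

```bash
python3 -c "from h import *;st()"
```

```text
15.07 g [ 0.0314 -0.077 ] z 0.0359 [-3.142  0.     0.228] F [-0.1 -0.2 -0.2] 0.703072300194766 0.0
```

Request:
{"name": "carry_out", "arguments": {"steps": [[0,-0.1,0.9,0,0,0,6],[0,0,0.8,0,0,0,6],[0,0,0,0,0,0,3],[0,0,0,0,0,0,3],[0,0,0,0,0,0,3],[0,0,0,0,0,0,3],[0,0,0,0,0,0,3],[0,0,0,0,0,0,3]], "newtons": 40}}

```text
time_s: 15.73
tcp_pos: [0.6432, -0.0455, 0.0185]
ee_rot: [-3.14, 0.001, 0.229]
force: [-2.8, 3.9, 2.0]
finger_gap: 0.411
grip_force: 40.6
```

```bash
python3 -c "from h import *;st()"
```

```text
15.73 g [ 0.0311 -0.0744] z 0.0185 [-3.14e+00  1.00e-03  2.29e-01] F [-2.8  3.9  2. ] 0.4110115935062137 40.591553683625534
```

Request:
{"name": "carry_out", "arguments": {"steps": [[-0.5,0,0,0,0,0,3],[-0.75,0,0,0,0,0,3],[-0.75,0,0,0,0,0,3],[-0.75,0,0,0,0,0,3],[-0.75,0,0,0,0,0,3],[0,0,-0.5,0,0,0,3],[0,0,-2.5,0,0,0,3],[0,0,-4,0,0,0,3],[0,0,-4,0,0,0,3],[0,0,-4,0,0,0,3]]}}

```text
time_s: 16.57
tcp_pos: [0.6096, -0.0551, 0.1705]
ee_rot: [3.141, -0.0, 0.228]
force: [0.9, -0.0, 0.4]
finger_gap: 0.413
grip_force: 40.5
```

Request:
{"name": "carry_out", "arguments": {"steps": [[-0.36,-3.5,0,0,0,0,3],[-0.36,-3.5,0,0,0,0,3],[-0.36,-3.5,0,0,0,0,3],[-0.36,-3.5,0,0,0,0,3],[-0.36,-3.5,0,0,0,0,3],[-0.36,-3.5,0,0,0,0,3],[-0.36,-3.5,0,0,0,0,3],[-0.36,-3.5,0,0,0,0,3],[-0.36,-3.5,0,0,0,0,3],[-0.36,-3.5,0,0,0,0,3]]}}

```text
time_s: 17.4
tcp_pos: [0.4952, 0.2794, 0.1693]
ee_rot: [3.141, -0.002, 0.228]
force: [0.5, -0.3, -0.6]
finger_gap: 0.412
grip_force: 40.5
```

Request:
{"name": "carry_out", "arguments": {"steps": [[0,0,0,0,0,0,3],[0,0,0,0,0,0,3]]}}

```text
time_s: 17.57
tcp_pos: [0.495, 0.2793, 0.169]
ee_rot: [3.141, -0.001, 0.232]
force: [-0.1, -0.6, -0.4]
finger_gap: 0.416
grip_force: 40.6
```

```bash
python3 -c "
from h import *
st()
c=wrist();i=c['color'][...,::-1];cv2.imwrite('pics/w5.png',i)"
```

```text
17.57 g [-0.0377  0.2759] z 0.169 [ 3.141e+00 -1.000e-03  2.320e-01] F [-0.1 -0.6 -0.4] 0.4160758213767455 40.58967827470042
```

View pics/w5.png

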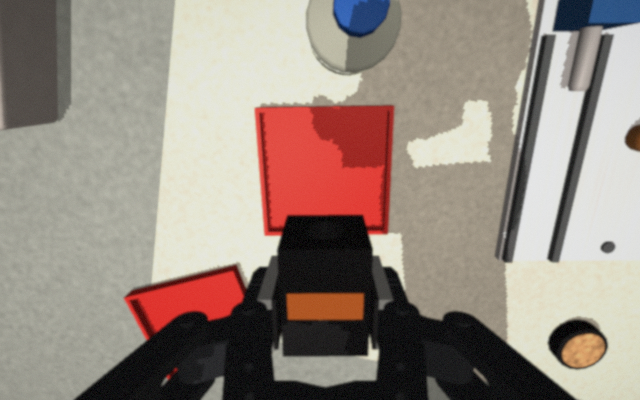

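The sleeve hangs square above the right-hand of the two red trays in view, at (325,170), with the bottle just beyond at (355,30). Lowering.

Request:
{"name": "carry_out", "arguments": {"steps": [[-0.7,0,2,0,0,0,3],[0,0,3.5,0,0,0,3],[0,0,3.5,0,0,0,3],[0,0,3.2,0,0,0,3],[0,0,1.8,0,0,0,3],[0,0,0.8,0,0,0,3],[0,0,0.3,0,0,0,3],[0,0,0,0,0,0,3],[0,0,0,0,0,0,3]]}}

```text
time_s: 18.37
tcp_pos: [0.4902, 0.2765, 0.0191]
ee_rot: [-3.142, -0.003, 0.228]
force: [0.5, 1.0, -0.6]
finger_gap: 0.414
grip_force: 40.6
```

Request:
{"name": "carry_out", "arguments": {"steps": [[0,0,0.4,0,0,0,3],[0,0,0.2,0,0,0,3],[0,0,0.1,0,0,0,3],[0,0,0.1,0,0,0,3],[0,0,0,0,0,0,3]]}}

```text
time_s: 18.78
tcp_pos: [0.4898, 0.2768, 0.0124]
ee_rot: [3.141, -0.002, 0.229]
force: [-5.8, -3.0, 16.5]
finger_gap: 0.413
grip_force: 42.7
```

In contact with the floor. Releasing and lifting, then backing towards the robot for a check.

Request:
{"name": "carry_out", "arguments": {"steps": [[0,0,-0.1,0,0,0,4.2],[0,0,0,0,0,0,5.2],[0,0,0,0,0,0,5.2],[0,0,0,0,0,0,5.2],[0,0,-1.5,0,0,0,5.2],[0,0,-4,0,0,0,5.2],[0,0,-4,0,0,0,5.2],[0,0,-4,0,0,0,5.2],[0,0,-4,0,0,0,5.2],[-3,0,-2,0,0,0,5.2]]}}

```text
time_s: 19.62
tcp_pos: [0.4644, 0.2706, 0.2116]
ee_rot: [-3.141, -0.012, 0.228]
force: [1.9, 0.7, 1.2]
finger_gap: 0.603
grip_force: 0.0
```

Request:
{"name": "carry_out", "arguments": {"steps": [[-3,0,0,0,0,0,5.2],[-3,0,0,0,0,0,5.2],[0,0,0,0,0,0,5.2],[0,0,0,0,0,0,5.2]]}}

```text
time_s: 19.95
tcp_pos: [0.3996, 0.256, 0.2049]
ee_rot: [3.142, 0.0, 0.229]
force: [-0.3, -0.0, 0.7]
finger_gap: 0.608
grip_force: 0.0
```

```bash
python3 -c "
from h import *
st()
c=robot.read_camera('scene');cv2.imwrite('pics/s2.png',cv2.resize(c['color'][120:320,120:500,::-1],None,fx=2,fy=2))
for ct in cv2.findContours(mask(c,'orange'),cv2.RETR_EXTERNAL,cv2.CHAIN_APPROX_NONE)[0]:
    if cv2.contourArea(ct)>25:
        r=cv2.minAreaRect(ct);print(np.round(r[0]),np.round(r[1]),ray(c,*r[0],.038).round(3))
"
```

```text
19.95 g [-0.136   0.2753] z 0.2049 [3.142 0.    0.229] F [-0.3 -0.   0.7] 0.6082913802424709 0.0
[413. 219.] [ 4. 14.] [0.487 0.279 0.038]
[192. 182.] [ 3. 12.] [ 0.492 -0.268  0.038]
[90. 78.] [19. 35.] [ 0.095 -0.852  0.038]
[114.  65.] [12. 19.] [-0.002 -0.822  0.038]
```

View pics/s2.png

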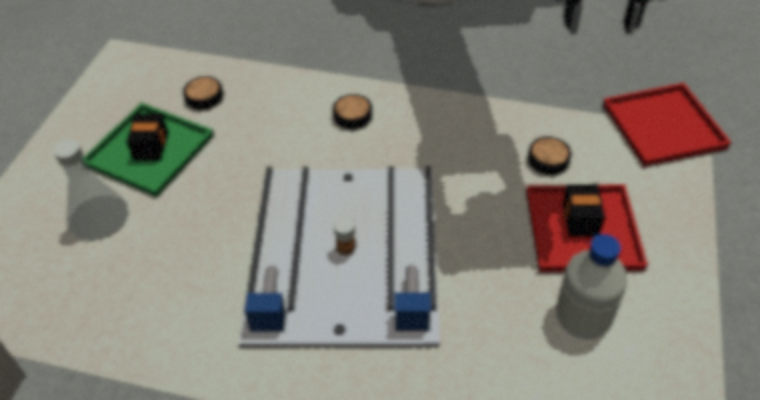

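Both sleeves lie flat inside their trays, in the crop at green (147,136) and red (584,210), each within 20 mm of the tray's centre. The vial, flask, bottle and dishes look undisturbed.

```bash
python3 -c "
from plant import robot
print(robot.job_done())"
```

```text
the job is handed in; nothing more can be done
None
```

I tested both sleeves and handed the job in at about 20 s. The left sleeve slid fully home and lies flat in the green tray; the right one stuck part-way and lies flat in the farther red tray. The vial, flask, bottle and dishes looked undisturbed; the hand-in gave no verdict.

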